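Isolate the dry-block heater and hold its hood open

ROBOT

A 6-joint arm with a two-finger parallel gripper is mounted at the origin on a cart in front of the work surface, level with it; the furniture and walls round the work are solid. World frame = base frame: x ahead of the robot, y to its left, z up, the work surface at z = 0. Lengths are in m, angles in rad, forces in N, time in s.
With the tool pointing down it reaches from about 0.25 to 0.725 m from the base axis. Payload 4 kg.
Tool frame: the origin (TCP) lies midway between the tips of the shut fingers; the grasp point (between the pads) lies 19 mm behind it; z points along the fingers, y is the line along which they close (so a half turn about z gives the same grasp; the last joint's range is limited). The gripper opens to 85 mm and grips with 20 to 120 N. Pads are 22 mm wide; open, the fingers measure 114 mm over their backs; the gripper's body (76 mm by 85 mm) begins 54 mm behind the grasp point. The pads swing forward as they close: fully open they stand 13 mm farther back than shut.
Start: joints at [1.133, 0.241, 0.005, 1.335, 0, 1.571], TCP at [0.212, 0.453, 0.231] pointing down, gripper open.
Joint ranges: [-2.72, 2.72], [-1.05, 1.87], [-1.09, 1.28], [-1.99, 2.15], [-1.42, 1.44], [-3.14, 3.14]. Speed limits (rad/s): [2.79, 2.79, 3.14, 3.14, 3.14, 3.14].

INTERFACE

Orientations are given as a unit quaternion [x, y, z, w].
In Python, from workcell import bot gives the robot as it stands. The module is installed in compiled form; this text tells all that it offers.
- The arm moves only by the tool drive_tool, never from a script. Its arguments are lists of equal length, an entry for each row: "slide": the shift along the tool's x, y, z scaled (see below), a list of three; "rotation": the turn, a rotation vector about the tool's x, y, z scaled (see below), a list of three. A call has exactly 8 rows; each row is the pose to reach, as a shift and turn from the pose commanded when the call began, along the tool's axes at that moment; what a row does not reach only later rows make up. The controller multiplies each number of a shift by 250 mm and each number of a turn by 0.5 rad. A row lasts 1/8 s, in which the tool goes at most 62.5 mm and 10.7 degrees, less where a joint would pass 70% of its speed; a pose out of reach is approached as far as the arm can. A call with a number of a shift or a turn outside -1 to 1 is refused whole. A call with a gripper value outside its range is refused whole. "gripper" is the opening, from 0 (shut) to 1 (fully open), set as the call begins (left out, the last holds). The fingers move at their own pace and stop on an object; the grip force is fixed at half the most. Time passes only in rows, so rows that repeat a pose let the fingers close, or fill a call up. It gives the time, the measured TCP pose, the force, the opening and the grip force at its end, in the units of the state.
- bot.get_obs(): the state, without advancing time (a new reading comes with each control period).
- bot.camera(name): name is "scene" or "top" or "wrist"; returns a dict with "image" (384x512x3 uint8, red, green, blue), "z_map" (384x512 float32, m along the optical axis (not along the pixel's ray), 0 where there is no reading), "camera_matrix" (3x3 intrinsics, pixels), "xyz" and "orientation" of the camera in the world. Camera axes: x right, y up, looking along -z (the intrinsics and any distortion apply to the point x, -y, -z); pixel columns grow to the right and rows downward; lengths in m; the calibration is good to about 2 mm. The wrist camera is an equidistant fisheye: a pixel r from the principal point sees the ray r / f radians off the axis. A picture is of the moment at which its call begins.
- bot.job_done(): hands the job in; it is judged then, once.
The state is a dict: "clock": time; "joint_pos": joint angles; "joint_vel": joint speeds; "tau": joint torques, N m; "eef_pos": TCP position; "tool_rot": TCP orientation; "ft_force": force on the tool from outside, world axes, zero at the start; "ft_torque": the same for the moment, N m; "grip_width": finger opening in m; "grasp_force": force on a finger pad.
Only numpy, scipy, OpenCV 4.12 (cv2) and the standard library are available. Lean on these libraries where they do the work, as an engineer would, in place of code of your own. Each camera call takes 0.05 s, during which the arm holds its last target. There are 200 camera calls.

TASK

Turn the rotary handle of the isolator box a quarter turn anticlockwise (seen from above) from on to its off stop; only then lift the hinged hood of the dry-block heater by its bar handle to about 50 degrees, so that the tubes inside can be inspected. The hood has no stay and falls shut, so finish while still holding it still at that angle by the bar: do not let go. Leave the other things on the bench where they are.

Things in the scene. Friction and masses are not known exactly. Their poses are not given: they have to be found in the camera images.
- isolator_box: grey switch box fixed to the bench, 86 x 86 mm, top face 66 mm above the bench, on a 110 x 70 mm steel foot plate; a steel conduit elbow leaves its back (+x of the box) and goes down into the bench within 90 mm of its centre. It stands either left or right of the heater. Origin at the centre of its underside, z up; its own +x is its back (away from the robot, turned up to 30 degrees), +y its left.
- isolator_grip (a point): fixed point on the vertical turning axis of the isolator handle, halfway up the grip, 92.5 mm above the bench. The grip is an upright bar 56 mm long, 14 mm thick and 30 mm high (its top 15 mm above this point, the round plate of 27 mm radius that it stands on 14 mm below it).
- isolator (a joint): angle of the isolator handle, rad. 1.57 = on (bar along the box's x axis, its white line and pointer to the back of the box); 0 = off (bar along the box's y axis, pointer to the left). Going to off is anticlockwise seen from above. The handle snaps: a light spring cam (about 0.05 N m) resists up to the middle of the turn and then pushes it on towards the other stop; within about 0.2 rad of either stop only light friction holds it. It starts at on (1.45 to 1.57).
- heater: white dry-block heater fixed to the bench, 175 mm deep, 190 mm wide, housing top at 80 mm, closed hood to 113 mm. Origin at the centre of its underside, z up; its own +x points to its back (hinge side), +y to its left; the bar handle is at its front.
- lid_handle (a point): middle of the hood's bar handle, moving with the hood: a round steel bar 12 mm thick and 124 mm long along the heater's y axis, carried 50 mm in front of the hood's front face by two 10 mm stays 110 mm apart, so there are 44 mm free behind the bar. Closed, it is 98 mm above the bench and 135 mm in front of the heater's origin. The round bar can turn between the fingers as the hood swings.
- lid_hinge (a point): fixed point in the middle of the hood's hinge line, which runs along the heater's y axis at the back, 70 mm behind the heater's origin and 82 mm above the bench. Closed, the bar handle is 205 mm in front of this point and 16 mm above it.
- lid (a joint): opening angle of the hood, rad: 0 = closed (level), grows as the front is raised, stop at 1.35; 0.873 = 50 degrees. The hood weighs about 0.35 kg and falls shut from any angle when let go (about 2 N at the bar hold it). A quadrant on the heater's left side has ticks every 10 degrees and a long tick at 50.
- tube_box: bystander: white and blue box with a grid of holes, 192 x 115 x 43 mm, left or right of the heater, opposite the isolator box; origin at the centre of its underside
- buffer_bottle: bystander: white bottle with blue cap, 52 mm wide, 106 mm high, right of the heater's back; origin at the centre of its underside
- amber_bottle: bystander: brown bottle with black cap, 45 mm wide, 86 mm high, left of the heater's back; origin at the centre of its underside
- timer: bystander: small white lab timer, 62 x 68 x 18 mm, far right; origin at the centre of its underside

How it is judged:
By the outcome, as a careful person would: the job done as asked, in the order asked, and still so for the second after the job is handed in, while the arm keeps its last pose, push and grip.
It also fails if it takes over 54 s, if anything falls off the work surface, if the arm or the gripper's body presses on something with over 40 N, if the wrist force passes 120 N, or if a joint passes its speed limit or range.

## Working session

There is one attempt and no reset: what is moved stays moved. The work goes in short steps, Python scripts to look and compute and a tool call to move; the robot and the scene stay as the last step left them, time stands still between calls to the robot, and variables do not carry over. Pictures are saved under pics/ and viewed, at most 10 in all, crops included, and the job is handed in when it is done.

Besides the shell and the picture viewer there is one more tool, called after "Request:" by a JSON object that holds its "name" and its "arguments", one argument or row to a line. drive_tool: Moves the arm, as the interface text tells. Shifts and turns lie within -1 to 1; 1 stands for 250 mm of shift or 0.5 rad of turn. Its arguments: {"type":"object","properties":{"slide":{"type":"array","items":{"type":"array","items":{"type":"number"}}},"rotation":{"type":"array","items":{"type":"array","items":{"type":"number"}}},"gripper":{"type":"number"}},"required":["slide","rotation"]}

```bash
mkdir -p pics
cat > h.py <<'E'
import numpy as np, cv2
from scipy.spatial.transform import Rotation as R
from workcell import bot
def snap(n,f):
    c=bot.camera(n); cv2.imwrite(f'pics/{f}.png',cv2.cvtColor(c['image'],cv2.COLOR_RGB2BGR)); np.savez(f'pics/{f}.npz',**c); return c
def cloud(c):
    K=c['camera_matrix'];z=c['z_map'];v,u=np.mgrid[:z.shape[0],:z.shape[1]]
    p=np.stack([(u-K[0,2])/K[0,0]*z,-(v-K[1,2])/K[1,1]*z,-z],-1)
    return p@R.from_quat(c['orientation']).as_matrix().T+c['xyz']
E
python3 - <<'E'
from h import *
s=bot.get_obs();print(s)
for n in('top','scene'):
    c=snap(n,n+'0');print(n,c['xyz'],c['orientation'],c['camera_matrix'])
E
```

```text
{'clock': 0.0, 'joint_pos': array([ 1.13300866e+00,  2.41433307e-01,  3.71061134e-03,  1.33521020e+00,
       -8.43421217e-06,  1.57081466e+00]), 'joint_vel': array([-0.00138327,  0.00149054, -0.00026964, -0.00209109,  0.00038343,
       -0.00113376]), 'tau': array([-1.60425305e-03, -3.72317004e+01,  2.52409476e+01,  1.68732530e-02,
       -2.09082731e-05,  6.34782520e-07]), 'eef_pos': array([0.21169794, 0.45226203, 0.23039762]), 'tool_rot': array([ 2.17158801e-01,  9.76135705e-01, -1.04370893e-03, -2.27851415e-04]), 'ft_force': array([-0.63261854, -0.37033714,  0.09232655]), 'ft_torque': array([0.01874753, 0.02283954, 0.01391219]), 'grasp_force': 0.0, 'grip_width': 0.08550115201719743}
top [ 0.33678725 -0.01888432  1.13562918] [-0.0703726   0.07253208  0.71895762 -0.6876676 ] [[362.25492051   0.         256.37014526]
 [  0.         362.25492051 191.45326529]
 [  0.           0.           1.        ]]
scene [ 0.11308564 -0.81510446  1.0620782 ] [ 0.34799798 -0.09701174 -0.24366951  0.90006183] [[445.94402138   0.         257.00185209]
 [  0.         445.94402138 191.2719189 ]
 [  0.           0.           1.        ]]
```

View pics/top0.png

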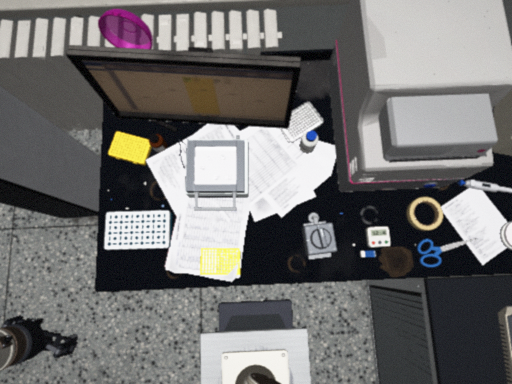

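View pics/scene0.png

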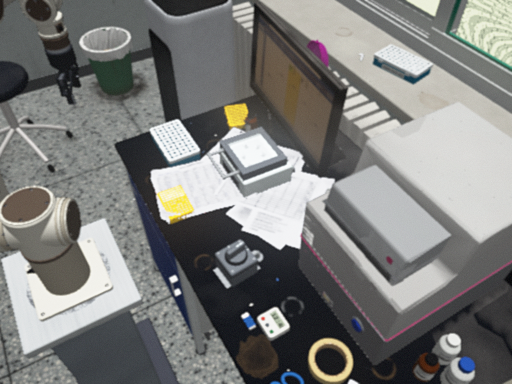

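The top view shows the heater (217,170) with its bar at (216,208), and the isolator right of it at (319,238), handle about (320,238). The tube box is at (138,230). Next I measure from depth and look at enlarged crops.

Run:
```python
from h import *
for n in('top0','scene0'):
    c=dict(np.load(f'pics/{n}.npz'));P=cloud(c);np.save(f'pics/{n}_P.npy',P)
    pts={'top0':[(319,238),(306,224),(334,224),(216,208),(217,165),(130,270),(260,345),(138,230),(60,340)],'scene0':[(237,255),(225,165),(255,148),(175,142),(40,210)]}[n]
    for u,v in pts: print(n,(u,v),P[v,u].round(3))
a=cv2.imread('pics/top0.png')
x=cv2.resize(a[200:270,285:355],(560,560),interpolation=cv2.INTER_CUBIC);cv2.imwrite('pics/iso.png',x)
x=cv2.resize(a[130:220,170:270],(800,600)[:1]*0 or (660,594),interpolation=cv2.INTER_CUBIC);cv2.imwrite('pics/heat.png',x)
```

```text
top0 (319, 238) [ 0.407 -0.201  0.086]
top0 (306, 224) [ 0.458 -0.178  0.005]
top0 (334, 224) [ 0.455 -0.266  0.001]
top0 (216, 208) [0.505 0.091 0.105]
top0 (217, 165) [ 0.337 -0.019  1.136]
top0 (130, 270) [0.341 0.37  0.002]
top0 (260, 345) [ 0.109 -0.018  0.001]
top0 (138, 230) [0.458 0.334 0.046]
top0 (60, 340) [0.199 0.411 0.309]
scene0 (237, 255) [ 0.41  -0.214  0.078]
scene0 (225, 165) [0.552 0.128 0.052]
scene0 (255, 148) [0.645 0.094 0.11 ]
scene0 (175, 142) [0.461 0.324 0.042]
scene0 (40, 210) [ 0.024 -0.033  0.309]
```

View pics/iso.png

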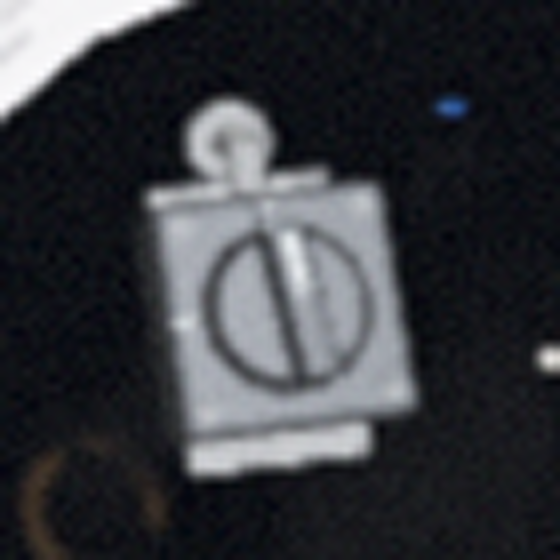

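View pics/heat.png

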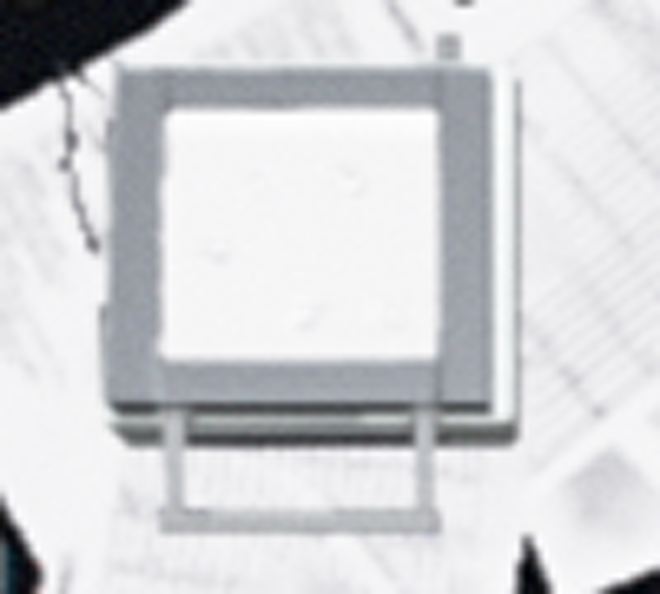

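Iso crop (×8): box top corners are about (155,205), (380,185), (415,408), (190,435), the round plate centre is (288,310), and the white line is at the back. Heater crop (×6.6): bar runs (162,520)–(440,520), hood top corners (118,68), (492,68), (492,405), (108,405).

Run:
```python
from h import *
c=dict(np.load('pics/top0.npz'));K=c['camera_matrix'];M=R.from_quat(c['orientation']).as_matrix()
def ray(u,v,z):
    d=M@np.array([(u-K[0,2])/K[0,0],-(v-K[1,2])/K[1,1],-1]);return c['xyz']+d*(z-c['xyz'][2])/d[2]
f=lambda p,s,o,z:ray((p[0]+.5)/s-.5+o[0],(p[1]+.5)/s-.5+o[1],z)
I=lambda p,z:f(p,8,(285,200),z)
H=lambda p,z:f(p,6.6,(170,130),z)
q=np.array([I(p,.066) for p in[(155,205),(380,185),(415,408),(190,435)]]);print('iso corners',q.round(4),'ctr',q.mean(0).round(4))
dx=(q[0]+q[1]-q[2]-q[3]);dy=q[0]+q[3]-q[1]-q[2];print('sizes',np.linalg.norm(dx)/2,np.linalg.norm(dy)/2,'yaw',np.degrees([np.arctan2(dx[1],dx[0]),np.arctan2(-dy[0],dy[1])]))
print('plate',I((288,310),.0785).round(4))
b=[H(p,.1) for p in[(162,520),(440,520)]];print('bar',np.round(b,4),(b[0]+b[1])/2,np.linalg.norm(b[0]-b[1]))
q=np.array([H(p,.113) for p in[(118,68),(492,68),(492,405),(108,405)]]);print('hood',q.round(4))
# depth-based
for n in('top0','scene0'):
    P=np.load(f'pics/{n}_P.npy').reshape(-1,3)
    r=np.hypot(P[:,0]-.405,P[:,1]+.21)
    for lo,hi,t in((.06,.07,'boxtop'),(.1,.115,'griptop')):
        s=P[(P[:,2]>lo)&(P[:,2]<hi)&(r<.08)]
        if len(s)>5:
            rc=cv2.minAreaRect(s[:,:2].astype(np.float32)*1000);print(n,t,len(s),rc,s.mean(0).round(4))
    s=P[(P[:,2]>.085)&(P[:,2]<.112)&(P[:,0]>.45)&(P[:,0]<.525)&(abs(P[:,1]-.09)<.08)]
    print(n,'bar',len(s),np.median(s,0).round(4),cv2.minAreaRect(s[:,:2].astype(np.float32)*1000))
    s=P[(P[:,2]>.107)&(P[:,2]<.12)&(P[:,0]>.5)&(P[:,0]<.76)&(abs(P[:,1]-.09)<.12)]
    print(n,'hood',len(s),cv2.minAreaRect(s[:,:2].astype(np.float32)*1000))
```

```text
iso corners [[ 0.4482 -0.1631  0.066 ]
 [ 0.4519 -0.2468  0.066 ]
 [ 0.37   -0.2525  0.066 ]
 [ 0.364  -0.1699  0.066 ]] ctr [ 0.4085 -0.2081  0.066 ]
sizes 0.08326912303107992 0.08330158264387573 yaw [4.30398402 3.3509125 ]
plate [ 0.4067 -0.2069  0.0785]
bar [[0.5074 0.1552 0.1   ]
 [0.502  0.0335 0.1   ]] [0.50468316 0.09436072 0.1       ] 0.12180235580306065
hood [[0.7119 0.1708 0.113 ]
 [0.7043 0.0027 0.113 ]
 [0.5497 0.0085 0.113 ]
 [0.5571 0.1761 0.113 ]]
top0 boxtop 512 ((408.0101623535156, -208.13937377929688), (85.73600006103516, 86.55677032470703), 4.9055280685424805) [ 0.4059 -0.2062  0.066 ]
top0 griptop 102 ((407.81121826171875, -208.0022735595703), (54.833675384521484, 14.5322847366333), 11.09033203125) [ 0.4076 -0.2075  0.1068]
top0 bar 202 [0.5046 0.0919 0.1031] ((509.8356628417969, 94.65969848632812), (27.34080696105957, 121.35336303710938), 0.6065099239349365)
top0 hood 3012 ((604.4442138671875, 98.106689453125), (182.92306518554688, 209.8849639892578), 87.89444732666016)
scene0 boxtop 467 ((409.7312316894531, -209.82057189941406), (88.4798355102539, 87.07914733886719), 4.02695894241333) [ 0.4029 -0.2184  0.0661]
scene0 griptop 109 ((409.5606994628906, -210.65745544433594), (54.676151275634766, 15.398580551147461), 11.296309471130371) [ 0.4086 -0.2111  0.1067]
scene0 bar 145 [0.5061 0.0844 0.103 ] ((511.0334777832031, 93.09527587890625), (127.05540466308594, 25.538339614868164), 89.5079345703125)
scene0 hood 1916 ((606.8505859375, 95.5564956665039), (186.4027862548828, 211.8983917236328), 87.92294311523438)
```

Isolator axis is about (0.4087, -0.2092), box yaw 4.5°, grip bar at az 11.2° (sizes 55×14.5 agree). Heater yaw is about -2.3°, bar at (0.505, 0.094, 0.098), length 122 mm, which also agrees.

```bash
cat > go.py <<'E'
# usage: go.py x y z az_y [x y z az_y ...]: numbers for chained moves, tool pointing down
import sys; from h import *
s=bot.get_obs();p=s['eef_pos'];q=R.from_quat(s['tool_rot'])
a=q.as_matrix()[:,1];print('t %.2f'%s['clock'],p.round(4),'az_y %.2f'%np.degrees(np.arctan2(a[1],a[0])),'tilt',q.as_matrix()[:,2].round(3),'F',s['ft_force'].round(1),'T',s['ft_torque'].round(2),'w %.4f'%s['grip_width'],'g %.1f'%s['grasp_force'],'j',s['joint_pos'].round(2))
v=list(map(float,sys.argv[1:]))
for i in range(0,len(v),4):
    t=np.radians(v[i+3]);y=[np.cos(t),np.sin(t),0];z=[0,0,-1];Q=R.from_matrix(np.column_stack([np.cross(y,z),y,z]))
    P=np.array(v[i:i+3]);print('slide',(q.inv().apply(P-p)/.25).round(3),'rot',((q.inv()*Q).as_rotvec()/.5).round(3));p,q=P,Q
E
python3 go.py .33 .23 .24 80 .39 0.0 .24 95 .4087 -.2092 .17 101.2
```

```text
t 0.10 [0.2117 0.4524 0.2305] az_y 64.92 tilt [-0.001 -0.002 -1.   ] F [-0.4  0.2  0.1] T [-0.01  0.02  0.  ] w 0.0855 g 0.0 j [ 1.13  0.24  0.    1.34 -0.    1.57]
slide [-0.805 -0.605 -0.037] rot [-0.004 -0.    -0.527]
slide [-0.396 -0.864  0.   ] rot [ 0.     0.    -0.524]
slide [-0.002 -0.84   0.28 ] rot [ 0.     0.    -0.216]
```

Request:
{"name": "drive_tool", "arguments": {
  "slide": [
    [-0.1,-0.08,0],
    [-0.25,-0.19,-0.01],
    [-0.4,-0.3,-0.02],
    [-0.55,-0.41,-0.03],
    [-0.69,-0.52,-0.04],
    [-0.77,-0.58,-0.04],
    [-0.8,-0.6,-0.04],
    [-0.8,-0.6,-0.04]
  ],
  "rotation": [
    [0,0,-0.07],
    [0,0,-0.16],
    [0,0,-0.26],
    [0,0,-0.36],
    [0,0,-0.45],
    [0,0,-0.5],
    [0,0,-0.53],
    [0,0,-0.53]
  ],
  "gripper": 0.7
}}

```text
clock: 1.1
eef_pos: [0.3295, 0.2322, 0.2411]
tool_rot: [0.087, 0.996, 0.0, -0.0]
ft_force: [0.4, 0.3, 0.9]
grip_width: 0.0599
grasp_force: 0.0
```

Request:
{"name": "drive_tool", "arguments": {
  "slide": [
    [-0.05,-0.11,0],
    [-0.13,-0.28,0],
    [-0.2,-0.45,0],
    [-0.28,-0.61,0],
    [-0.34,-0.75,0],
    [-0.38,-0.83,0],
    [-0.4,-0.86,0],
    [-0.4,-0.86,0]
  ],
  "rotation": [
    [0,0,-0.07],
    [0,0,-0.16],
    [0,0,-0.26],
    [0,0,-0.36],
    [0,0,-0.45],
    [0,0,-0.5],
    [0,0,-0.52],
    [0,0,-0.52]
  ]
}}

```text
clock: 2.1
eef_pos: [0.3912, 0.0038, 0.2411]
tool_rot: [-0.044, 0.999, 0.0, -0.0]
ft_force: [-0.4, 0.9, -0.4]
grip_width: 0.06
grasp_force: 0.0
```

```bash
python3 go.py .4087 -.2092 .17 101.2
```

```text
t 2.10 [0.3912 0.0038 0.2411] az_y 95.00 tilt [-0.001  0.    -1.   ] F [-0.4  0.9 -0.4] T [-0.   -0.02  0.05] w 0.0600 g 0.0 j [ 0.01  0.02 -0.23  1.32  0.   -0.08]
slide [ 0.004 -0.855  0.284] rot [ 0.001 -0.001 -0.216]
```

Request:
{"name": "drive_tool", "arguments": {
  "slide": [
    [0,-0.11,0.03],
    [0,-0.28,0.08],
    [0,-0.45,0.14],
    [0,-0.61,0.2],
    [0,-0.75,0.24],
    [0,-0.83,0.27],
    [0.004,-0.855,0.284],
    [0.004,-0.855,0.284]
  ],
  "rotation": [
    [0,0,-0.03],
    [0,0,-0.07],
    [0,0,-0.11],
    [0,0,-0.15],
    [0,0,-0.19],
    [0,0,-0.21],
    [0,0,-0.216],
    [0,0,-0.216]
  ]
}}

```text
clock: 3.1
eef_pos: [0.4087, -0.2088, 0.1701]
tool_rot: [-0.098, 0.995, 0.0, -0.0]
ft_force: [-0.3, 0.9, -0.1]
grip_width: 0.0599
grasp_force: 0.0
```

```bash
python3 go.py .4087 -.2092 .084 101.2
python3 - <<'E'
from h import *
c=snap('wrist','w1');print(c['camera_matrix'][0],c['xyz'])
E
```

```text
t 3.10 [ 0.4087 -0.2088  0.1701] az_y 101.23 tilt [-0.001  0.001 -1.   ] F [-0.3  0.9 -0.1] T [-0.    0.01  0.01] w 0.0599 g 0.0 j [-0.47  0.2  -0.21  1.16  0.   -0.67]
slide [-0.    -0.002  0.344] rot [ 0.002 -0.001  0.001]
[297.31863964   0.         255.30014484] [ 0.33766048 -0.22255438  0.31222549]
```

View pics/w1.png

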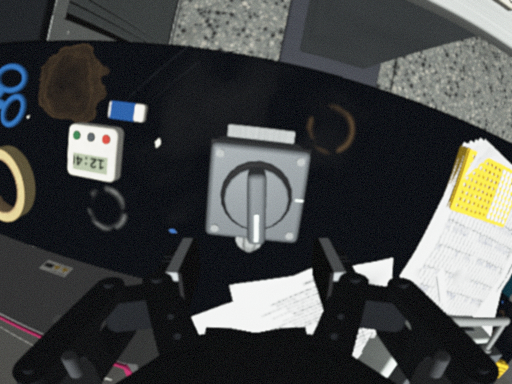

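The wrist view shows the grip bar at (257,205), upright in the image and midway between the fingers (185 and 330), so it is aligned. I descend and close loosely.

Request:
{"name": "drive_tool", "arguments": {
  "slide": [
    [0,0,0.05],
    [0,0,0.11],
    [0,0,0.17],
    [0,0,0.23],
    [0,0,0.29],
    [0,0,0.33],
    [0,0,0.344],
    [0,0,0.344]
  ],
  "rotation": [
    [0,0,0],
    [0,0,0],
    [0,0,0],
    [0,0,0],
    [0,0,0],
    [0,0,0],
    [0,0,0],
    [0,0,0]
  ]
}}

```text
clock: 4.15
eef_pos: [0.4087, -0.2097, 0.0843]
tool_rot: [-0.098, 0.995, 0.0, -0.0]
ft_force: [0.0, 0.4, 0.4]
grip_width: 0.0597
grasp_force: 0.0
```

Request:
{"name": "drive_tool", "arguments": {
  "slide": [
    [0,0,0],
    [0,0,0],
    [0,0,0],
    [0,0,0],
    [0,0,0],
    [0,0,0],
    [0,0,0],
    [0,0,0]
  ],
  "rotation": [
    [0,0,0],
    [0,0,0],
    [0,0,0],
    [0,0,0],
    [0,0,0],
    [0,0,0],
    [0,0,0],
    [0,0,0]
  ],
  "gripper": 0.185
}}

```text
clock: 5.15
eef_pos: [0.4087, -0.2093, 0.0844]
tool_rot: [-0.098, 0.995, 0.001, 0.0]
ft_force: [-1.5, 6.1, 4.3]
grip_width: 0.0157
grasp_force: 2.6
```

```bash
python3 go.py .4087 -.2092 .084 129 .4087 -.2092 .084 157 .4087 -.2092 .084 185
```

```text
t 5.15 [ 0.4087 -0.2093  0.0844] az_y 101.20 tilt [ 0.     0.001 -1.   ] F [-1.5  6.1  4.3] T [ 1.12  0.15 -0.01] w 0.0157 g 2.6 j [-0.47  0.29 -0.35  0.94  0.   -0.67]
slide [-0.     0.     0.002] rot [ 0.002  0.001 -0.97 ]
slide [0. 0. 0.] rot [ 0.     0.    -0.977]
slide [0. 0. 0.] rot [-0.     0.    -0.977]
```

Request:
{"name": "drive_tool", "arguments": {
  "slide": [
    [0,0.002,0],
    [0,0.003,0],
    [0,0.003,0],
    [0,0.003,0],
    [0,0.003,0],
    [0,0.003,0],
    [0,0.003,0],
    [0,0.003,0]
  ],
  "rotation": [
    [0,0,-0.1],
    [0,0,-0.24],
    [0,0,-0.38],
    [0,0,-0.52],
    [0,0,-0.66],
    [0,0,-0.8],
    [0,0,-0.92],
    [0,0,-0.97]
  ]
}}

```text
clock: 6.15
eef_pos: [0.4085, -0.2097, 0.0841]
tool_rot: [-0.334, 0.943, -0.001, -0.0]
ft_force: [-0.0, 1.1, -0.0]
grip_width: 0.0159
grasp_force: 0.5
```

```bash
python3 go.py .4087 -.2087 .084 157 .4087 -.2087 .084 185
```

```text
t 6.15 [ 0.4085 -0.2097  0.0841] az_y 128.99 tilt [-0.    -0.001 -1.   ] F [-0.   1.1 -0. ] T [ 0.24  0.03 -0.02] w 0.0159 g 0.5 j [-0.47  0.29 -0.35  0.94 -0.   -1.15]
slide [-0.003  0.002  0.   ] rot [-0.001 -0.002 -0.978]
slide [0. 0. 0.] rot [-0.     0.    -0.977]
```

Request:
{"name": "drive_tool", "arguments": {
  "slide": [
    [0,0,0],
    [0,0,0],
    [0,0,0],
    [0,0,0],
    [0,0,0],
    [0,0,0],
    [0,0,0],
    [0,0,0]
  ],
  "rotation": [
    [0,0,-0.1],
    [0,0,-0.24],
    [0,0,-0.38],
    [0,0,-0.52],
    [0,0,-0.66],
    [0,0,-0.8],
    [0,0,-0.92],
    [0,0,-0.98]
  ]
}}

```text
clock: 7.15
eef_pos: [0.4084, -0.2095, 0.0841]
tool_rot: [-0.552, 0.834, -0.0, -0.0]
ft_force: [-0.4, 0.9, -1.0]
grip_width: 0.0155
grasp_force: 0.6
```

Request:
{"name": "drive_tool", "arguments": {
  "slide": [
    [0,0,0],
    [0,0,0],
    [0,0,0],
    [0,0,0],
    [0,0,0],
    [0,0,0],
    [0,0,0],
    [0,0,0]
  ],
  "rotation": [
    [0,0,-0.1],
    [0,0,-0.24],
    [0,0,-0.38],
    [0,0,-0.52],
    [0,0,-0.66],
    [0,0,-0.8],
    [0,0,-0.92],
    [0,0,-0.98]
  ]
}}

```text
clock: 8.15
eef_pos: [0.4091, -0.2097, 0.0843]
tool_rot: [0.738, -0.675, 0.001, 0.0]
ft_force: [1.8, -0.8, -0.6]
grip_width: 0.016
grasp_force: 0.8
```

```bash
python3 go.py .4087 -.2087 .084 190 .4087 -.2087 .084 195
```

```text
t 8.15 [ 0.4091 -0.2097  0.0843] az_y -174.85 tilt [ 0.001 -0.001 -1.   ] F [ 1.8 -0.8 -0.6] T [-0.02 -0.31 -0.01] w 0.0160 g 0.8 j [-0.47  0.28 -0.35  0.94 -0.   -2.13]
slide [-0.004  0.001  0.001] rot [-0.001 -0.003 -0.169]
slide [0. 0. 0.] rot [ 0.     0.    -0.175]
```

Request:
{"name": "drive_tool", "arguments": {
  "slide": [
    [0,0,0],
    [0,0,0],
    [0,0,0],
    [0,0,0],
    [0,0,0],
    [0,0,0],
    [0,0,0],
    [0,0,0]
  ],
  "rotation": [
    [0,0,-0.03],
    [0,0,-0.06],
    [0,0,-0.09],
    [0,0,-0.12],
    [0,0,-0.15],
    [0,0,-0.18],
    [0,0,-0.2],
    [0,0,-0.2]
  ]
}}

```text
clock: 9.15
eef_pos: [0.4091, -0.2095, 0.0845]
tool_rot: [0.771, -0.637, 0.001, -0.0]
ft_force: [3.1, -2.9, -2.3]
grip_width: 0.0156
grasp_force: 6.4
```

```bash
python3 go.py .4087 -.2087 .084 187 .4087 -.2087 .25 187 .42 .0 .25 177.7
```

```text
t 9.15 [ 0.4091 -0.2095  0.0845] az_y -169.16 tilt [ 0.001 -0.001 -1.   ] F [ 3.1 -2.9 -2.3] T [-0.61 -0.84 -0.25] w 0.0156 g 6.4 j [-0.47  0.28 -0.35  0.94 -0.   -2.23]
slide [-0.003  0.001  0.002] rot [-0.002 -0.002  0.134]
slide [ 0.     0.    -0.664] rot [0. 0. 0.]
slide [-0.823 -0.147  0.   ] rot [-0.    -0.     0.325]
```

Tz of -0.25 N m shows it is at the stop. I open, raise, and check.

Request:
{"name": "drive_tool", "arguments": {
  "slide": [
    [0,0,0],
    [0,0,0],
    [0,0,0],
    [0,0,0],
    [0,0,0],
    [0,0,0],
    [0,0,-0.02],
    [0,0,-0.06]
  ],
  "rotation": [
    [0,0,0],
    [0,0,0],
    [0,0,0],
    [0,0,0],
    [0,0,0],
    [0,0,0],
    [0,0,0],
    [0,0,0]
  ],
  "gripper": 0.6
}}

```text
clock: 10.15
eef_pos: [0.4083, -0.2089, 0.0996]
tool_rot: [0.771, -0.637, -0.0, 0.0]
ft_force: [0.4, -0.0, 0.3]
grip_width: 0.051
grasp_force: 0.0
```

Request:
{"name": "drive_tool", "arguments": {
  "slide": [
    [0,0,-0.08],
    [0,0,-0.18],
    [0,0,-0.28],
    [0,0,-0.38],
    [0,0,-0.48],
    [0,0,-0.56],
    [0,0,-0.6],
    [0,0,-0.6]
  ],
  "rotation": [
    [0,0,0],
    [0,0,0],
    [0,0,0],
    [0,0,0],
    [0,0,0],
    [0,0,0],
    [0,0,0],
    [0,0,0]
  ]
}}

```text
clock: 11.15
eef_pos: [0.4089, -0.2093, 0.2501]
tool_rot: [0.771, -0.637, 0.001, -0.0]
ft_force: [0.7, -0.5, -0.7]
grip_width: 0.0514
grasp_force: 0.0
```

```bash
python3 go.py .43 .0 .24 177.7
python3 - <<'E'
from h import *
c=snap('top','top1');P=cloud(c).reshape(-1,3)
s=P[(P[:,2]>.1)&(P[:,2]<.113)&(np.hypot(P[:,0]-.4087,P[:,1]+.209)<.04)]
print(len(s),cv2.minAreaRect(s[:,:2].astype(np.float32)*1000) if len(s)>3 else '')
c=snap('scene','sc1');P=cloud(c).reshape(-1,3)
s=P[(P[:,2]>.1)&(P[:,2]<.113)&(np.hypot(P[:,0]-.4087,P[:,1]+.209)<.04)]
print(len(s),cv2.minAreaRect(s[:,:2].astype(np.float32)*1000) if len(s)>3 else '')
c=snap('wrist','w2')
E
```

```text
t 11.15 [ 0.4089 -0.2093  0.2501] az_y -169.15 tilt [ 0.002 -0.001 -1.   ] F [ 0.7 -0.5 -0.7] T [0. 0. 0.] w 0.0514 g 0.0 j [-0.47  0.15 -0.06  1.36 -0.   -2.23]
slide [-0.806 -0.24   0.04 ] rot [-0.003 -0.002  0.459]
96 ((407.9962463378906, -207.12942504882812), (13.882063865661621, 53.46562194824219), 5.517249584197998)
107 ((410.236083984375, -209.44020080566406), (15.662967681884766, 54.19655227661133), 4.98775577545166)
```

View pics/w2.png

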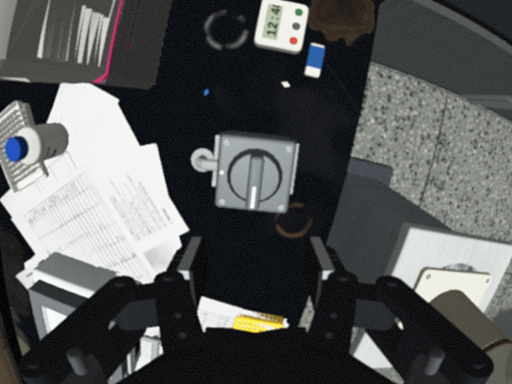

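The bar now lies along the box's y with the white line to the left, measured at 95°, which is the off stop. On to the heater.

Request:
{"name": "drive_tool", "arguments": {
  "slide": [
    [-0.08,-0.03,0],
    [-0.22,-0.07,0.01],
    [-0.38,-0.12,0.02],
    [-0.52,-0.16,0.03],
    [-0.66,-0.2,0.04],
    [-0.76,-0.23,0.04],
    [-0.806,-0.24,0.04],
    [-0.806,-0.24,0.04]
  ],
  "rotation": [
    [0,0,0.06],
    [0,0,0.14],
    [0,0,0.22],
    [0,0,0.3],
    [0,0,0.38],
    [0,0,0.43],
    [0,0,0.459],
    [0,0,0.459]
  ],
  "gripper": 0.5
}}

```text
clock: 12.3
eef_pos: [0.429, 0.0008, 0.2385]
tool_rot: [-0.694, 0.72, 0.001, -0.001]
ft_force: [1.0, -0.1, 0.3]
grip_width: 0.0427
grasp_force: 0.0
```

```bash
python3 go.py .505 .094 .18 177.7
```

```text
t 12.30 [0.429  0.0008 0.2385] az_y 177.82 tilt [-0.002 -0.    -1.   ] F [ 1.  -0.1  0.3] T [0.01 0.02 0.05] w 0.0427 g 0.0 j [ 0.    0.1  -0.15  1.32 -0.   -1.53]
slide [-0.384 -0.29   0.233] rot [ 0.004 -0.     0.004]
```

Request:
{"name": "drive_tool", "arguments": {
  "slide": [
    [-0.05,-0.03,0.03],
    [-0.12,-0.09,0.07],
    [-0.19,-0.14,0.12],
    [-0.26,-0.2,0.16],
    [-0.32,-0.25,0.2],
    [-0.37,-0.28,0.22],
    [-0.384,-0.29,0.233],
    [-0.384,-0.29,0.233]
  ],
  "rotation": [
    [0,0,0],
    [0,0,0],
    [0,0,0],
    [0,0,0],
    [0,0,0],
    [0,0,0],
    [0,0,0],
    [0,0,0]
  ]
}}

```text
clock: 13.3
eef_pos: [0.5056, 0.0932, 0.1809]
tool_rot: [-0.693, 0.721, 0.0, -0.0]
ft_force: [0.2, 0.3, 0.4]
grip_width: 0.0426
grasp_force: 0.0
```

```bash
python3 go.py .505 .094 .08 177.7
python3 - <<'E'
from h import *
c=snap('wrist','w3')
E
```

```text
t 13.30 [0.5056 0.0932 0.1809] az_y 177.72 tilt [-0.001 -0.    -1.   ] F [0.2 0.3 0.4] T [ 0.05  0.03 -0.08] w 0.0426 g 0.0 j [ 0.18  0.3  -0.05  1.22 -0.   -1.35]
slide [-0.003  0.002  0.403] rot [ 0.001 -0.001  0.001]
```

View pics/w3.png

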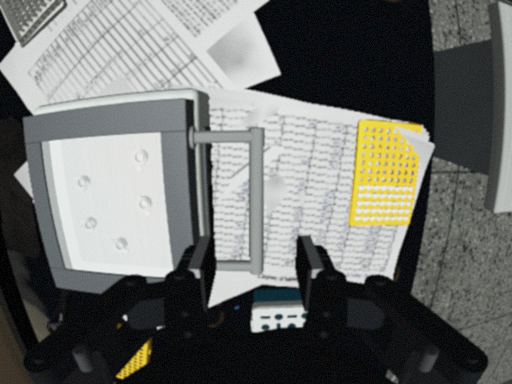

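The wrist view shows the bar upright at column 257, with the fingers at about 207 and 303 straddling it and clear of the hood face (205). I descend and grip.

Request:
{"name": "drive_tool", "arguments": {
  "slide": [
    [0,0,0.05],
    [0,0,0.12],
    [0,0,0.2],
    [0,0,0.27],
    [0,0,0.33],
    [0,0,0.38],
    [0,0,0.4],
    [0,0,0.4]
  ],
  "rotation": [
    [0,0,0],
    [0,0,0],
    [0,0,0],
    [0,0,0],
    [0,0,0],
    [0,0,0],
    [0,0,0],
    [0,0,0]
  ]
}}

```text
clock: 14.35
eef_pos: [0.5058, 0.0931, 0.0809]
tool_rot: [-0.693, 0.721, 0.0, -0.0]
ft_force: [-0.1, -0.3, -0.3]
grip_width: 0.0426
grasp_force: 0.0
```

Request:
{"name": "drive_tool", "arguments": {
  "slide": [
    [0,0,0],
    [0,0,0],
    [0,0,0],
    [0,0,0],
    [0,0,0],
    [0,0,0],
    [0,0,0],
    [0,0,0]
  ],
  "rotation": [
    [0,0,0],
    [0,0,0],
    [0,0,0],
    [0,0,0],
    [0,0,0],
    [0,0,0],
    [0,0,0],
    [0,0,0]
  ],
  "gripper": 0.0
}}

```text
clock: 15.35
eef_pos: [0.5052, 0.0933, 0.0817]
tool_rot: [-0.693, 0.721, 0.0, -0.0]
ft_force: [-4.4, -0.3, 5.5]
grip_width: 0.0098
grasp_force: 58.6
```

```bash
python3 go.py
python3 - <<'E'
from h import *
s=bot.get_obs();p=s['eef_pos'];q=R.from_quat(s['tool_rot']);yaw=np.radians(-2.3)
r=np.hypot(.205,.016);a0=np.arctan2(.016,.205)
for d in range(4,53,3):
    a=a0+np.radians(d);dx=r*(np.cos(a0)-np.cos(a));dz=r*(np.sin(a)-np.sin(a0))
    # tilt tool back with the hood by up to 0
    w=np.array([dx*np.cos(yaw),dx*np.sin(yaw),dz]);print(d,(q.inv().apply(w)/.25).round(3),(p+w).round(3))
E
```

```text
t 15.35 [0.5052 0.0933 0.0817] az_y 177.72 tilt [-0.001  0.    -1.   ] F [-4.4 -0.3  5.5] T [0.04 0.89 0.01] w 0.0098 g 58.6 j [ 0.18  0.38 -0.21  0.98  0.   -1.35]
4 [-0.    -0.006 -0.057] [0.507 0.093 0.096]
7 [-0.    -0.014 -0.099] [0.509 0.093 0.107]
10 [-0.    -0.023 -0.141] [0.511 0.093 0.117]
13 [-0.    -0.035 -0.183] [0.514 0.093 0.127]
16 [-0.    -0.049 -0.224] [0.518 0.093 0.138]
19 [-0.    -0.065 -0.264] [0.522 0.093 0.148]
22 [-0.    -0.083 -0.303] [0.526 0.092 0.157]
25 [-0.    -0.104 -0.341] [0.531 0.092 0.167]
28 [-0.    -0.126 -0.378] [0.537 0.092 0.176]
31 [-0.    -0.15  -0.413] [0.543 0.092 0.185]
34 [-0.    -0.176 -0.448] [0.549 0.092 0.194]
37 [-0.    -0.203 -0.481] [0.556 0.091 0.202]
40 [-0.    -0.233 -0.512] [0.563 0.091 0.21 ]
43 [-0.    -0.264 -0.542] [0.571 0.091 0.217]
46 [-0.    -0.296 -0.571] [0.579 0.09  0.224]
49 [-0.    -0.33  -0.597] [0.588 0.09  0.231]
52 [-0.    -0.365 -0.622] [0.596 0.09  0.237]
```

Request:
{"name": "drive_tool", "arguments": {
  "slide": [
    [0,-0.002,-0.02],
    [0,-0.005,-0.05],
    [0,-0.012,-0.085],
    [0,-0.02,-0.125],
    [0,-0.031,-0.165],
    [0,-0.042,-0.2],
    [0,-0.049,-0.224],
    [0,-0.049,-0.224]
  ],
  "rotation": [
    [0,0,0],
    [0,0,0],
    [0,0,0],
    [0,0,0],
    [0,0,0],
    [0,0,0],
    [0,0,0],
    [0,0,0]
  ]
}}

```text
clock: 16.35
eef_pos: [0.517, 0.0928, 0.138]
tool_rot: [-0.693, 0.721, 0.001, -0.001]
ft_force: [-7.8, 1.9, 2.2]
grip_width: 0.01
grasp_force: 58.5
```

```bash
python3 go.py
python3 - <<'E'
from h import *
c=snap('scene','sc2')
a=cv2.imread('pics/sc2.png');cv2.imwrite('pics/sc2c.png',cv2.resize(a[90:240,150:350],(800,600),interpolation=cv2.INTER_CUBIC))
E
```

```text
t 16.35 [0.517  0.0928 0.138 ] az_y 177.72 tilt [-0.002  0.    -1.   ] F [-7.8  1.9  2.2] T [0.35 1.45 0.03] w 0.0100 g 58.5 j [ 0.18  0.35 -0.09  1.13  0.   -1.35]
```

View pics/sc2c.png

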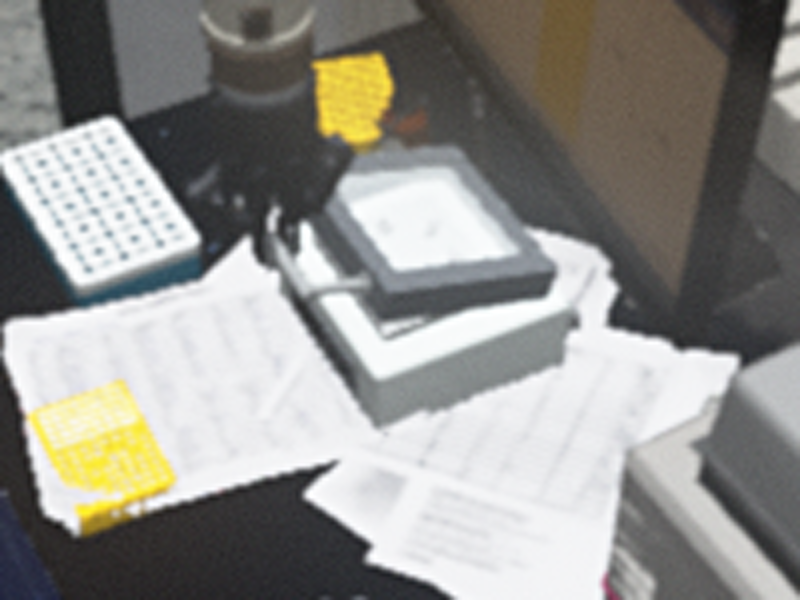

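The scene crop shows the hood (about (440,220)) raised off the housing, with the gripper on the bar at (285,235). I keep going along the arc.

Request:
{"name": "drive_tool", "arguments": {
  "slide": [
    [0,-0.008,-0.02],
    [0,-0.02,-0.05],
    [0,-0.042,-0.095],
    [0,-0.066,-0.136],
    [0,-0.089,-0.172],
    [0,-0.11,-0.2],
    [0,-0.126,-0.224],
    [0,-0.126,-0.224]
  ],
  "rotation": [
    [0,0,0],
    [0,0,0],
    [0,0,0],
    [0,0,0],
    [0,0,0],
    [0,0,0],
    [0,0,0],
    [0,0,0]
  ]
}}

```text
clock: 17.4
eef_pos: [0.5476, 0.0916, 0.1948]
tool_rot: [-0.693, 0.721, 0.001, -0.001]
ft_force: [-10.0, 2.3, 5.0]
grip_width: 0.0097
grasp_force: 58.8
```

```bash
python3 go.py
```

```text
t 17.40 [0.5476 0.0916 0.1948] az_y 177.72 tilt [-0.003  0.001 -1.   ] F [-10.    2.3   5. ] T [ 0.38  2.48 -0.  ] w 0.0097 g 58.8 j [ 0.17  0.37  0.09  1.29  0.   -1.37]
```

Request:
{"name": "drive_tool", "arguments": {
  "slide": [
    [0,-0.013,-0.016],
    [0,-0.035,-0.042],
    [0,-0.067,-0.075],
    [0,-0.098,-0.104],
    [0,-0.125,-0.128],
    [0,-0.15,-0.146],
    [0,-0.166,-0.158],
    [0,-0.166,-0.158]
  ],
  "rotation": [
    [0,0,0],
    [0,0,0],
    [0,0,0],
    [0,0,0],
    [0,0,0],
    [0,0,0],
    [0,0,0],
    [0,0,0]
  ]
}}

```text
clock: 18.4
eef_pos: [0.5897, 0.09, 0.2371]
tool_rot: [-0.693, 0.721, -0.0, 0.001]
ft_force: [-12.4, 0.8, 14.9]
grip_width: 0.0099
grasp_force: 59.1
```

```bash
python3 go.py
python3 - <<'E'
from h import *
# hood plane from depth, in heater frame
y=np.radians(-2.3);H=np.array([.7098,.0861,.082]);A=np.array([[np.cos(y),np.sin(y),0],[-np.sin(y),np.cos(y),0],[0,0,1]])
for n in('scene','top'):
    c=snap(n,n+'3');L=(cloud(c)-H)@A.T;L=L[c['z_map']>0].reshape(-1,3)
    s=L[(L[:,0]>-.15)&(L[:,0]<.02)&(abs(L[:,1])<.085)&(L[:,2]>.03)&(L[:,2]<.25)]
    an=np.degrees(np.arctan2(s[:,2],-s[:,0]));print(n,len(s))
    best=max(((np.sum(abs(s[:,0]*np.sin(t)+s[:,2]*np.cos(t)-.031)<.002),np.degrees(t)) for t in np.radians(np.arange(35,65,.5))))
    print('top-face fit',best)
p=bot.get_obs()['eef_pos']+[0,0,.0165];l=A@(p-H);print('angle from bar',np.degrees(np.arctan2(l[2],-l[0]))-4.46,np.hypot(l[0],l[2]))
a=cv2.imread('pics/scene3.png');cv2.imwrite('pics/sc3c.png',cv2.resize(a[90:240,150:350],(800,600),interpolation=cv2.INTER_CUBIC))
E
```

```text
t 18.40 [0.5897 0.09   0.2371] az_y 177.72 tilt [ 0.001  0.001 -1.   ] F [-12.4   0.8  14.9] T [ 0.34  2.89 -0.01] w 0.0099 g 59.1 j [ 0.15  0.43  0.29  1.43  0.   -1.38]
scene 1320
top-face fit (np.int64(346), np.float64(50.5))
top 777
top-face fit (np.int64(443), np.float64(49.0))
angle from bar 50.512537956439544 0.20955334437494827
```

View pics/sc3c.png

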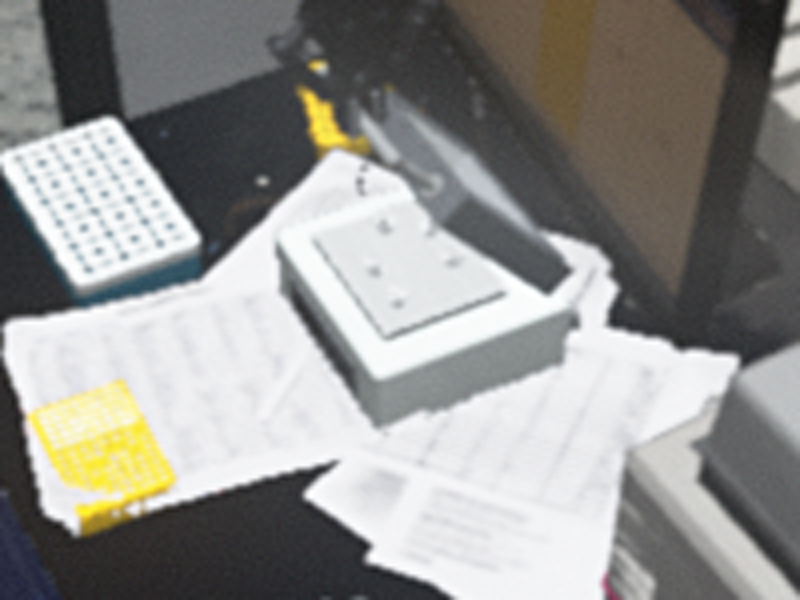

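The scene crop shows the hood at about 50° with the tubes exposed (about (410,255)); fits give 49–50.5°. I settle for a second, then hand in.

Request:
{"name": "drive_tool", "arguments": {
  "slide": [
    [0,0,0],
    [0,0,0],
    [0,0,0],
    [0,0,0],
    [0,0,0],
    [0,0,0],
    [0,0,0],
    [0,0,0]
  ],
  "rotation": [
    [0,0,0],
    [0,0,0],
    [0,0,0],
    [0,0,0],
    [0,0,0],
    [0,0,0],
    [0,0,0],
    [0,0,0]
  ]
}}

```text
clock: 19.5
eef_pos: [0.5896, 0.09, 0.2371]
tool_rot: [-0.693, 0.721, -0.0, 0.001]
ft_force: [-12.1, 1.1, 14.3]
grip_width: 0.0099
grasp_force: 59.0
```

```bash
python3 go.py
python3 - <<'E'
from h import *
P=cloud(bot.camera('scene')).reshape(-1,3)
s=P[(P[:,2]>.1)&(P[:,2]<.113)&(np.hypot(P[:,0]-.4087,P[:,1]+.209)<.04)];print(cv2.minAreaRect(s[:,:2].astype(np.float32)*1000))
print(bot.job_done())
E
```

```text
t 19.50 [0.5896 0.09   0.2371] az_y 177.73 tilt [ 0.001  0.001 -1.   ] F [-12.1   1.1  14.3] T [ 0.24  2.76 -0.  ] w 0.0099 g 59.0 j [ 0.15  0.43  0.29  1.43  0.   -1.38]
((409.5352783203125, -209.71585083007812), (14.291592597961426, 56.33818054199219), 5.0400614738464355)
the job is handed in; nothing more can be done
None
```

The isolator was turned to its off stop first, then the hood was raised to about 50° (measured 49–50.5°) and is still held by its bar; the job was handed in at about 19.5 s.

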